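# Slide the flush strip out of its jig and lay it on the pine rest

## Task

The thin flat steel strip lies flush in the shallow channel of the filing jig, where its sides cannot be gripped. Come down on it slowly with the fingertips (a centimetre a second), press firmly enough to drag it but stay below 30 N, and slide it out of the jig's open end until about 3 to 5 cm stand clear; then pinch the overhanging end by its long edges, lift it out, and lay it gently, flat and square across the pine block with one end projecting 2 to 5 cm over the edge that faces the robot, ready for the grinder. Do not let the strip drop, and leave the pine block and the other things where they are.

Things in the scene. Friction and masses are not known exactly. Their poses are not given: they have to be found in the camera images.
- strip_centre (a point): Centre (half-way up) of the loose flat steel strip, 130 x 40 x 4 mm, 0.12 kg (varies by a quarter), bright steel with a 12 mm hole 17 mm from its near end and another 13 mm from its far end; x along its length away from the robot, y across it, z up. In the jig its top is flush with the jig's top, so only its top can be touched; fingertips on it have a friction of 0.6 or a little more.
- jig_mouth (a point): Middle of the channel floor (jig_floor) at the open end, facing the robot, of the fixed filing jig: a dark steel block 170 mm long (x), 100 wide (y; 144 over its low feet), top 50 above the work surface. Channel 43 wide, 4 deep, open here, closed 152 mm further on by a stop. x along the channel away from the robot, z up. The strip's near end starts 14 to 24 mm inside the mouth.
- pine_edge (a point): Middle of the upper edge on the robot's side of the loose pine block, 95 mm deep (x), 255 mm long (y) and 62 mm high, 0.75 kg, standing on the work surface; x points across the block away from the robot, y along the block, z up. The block's top runs from here 95 mm in +x and 127 mm to each side in y.
- pine_block: The same pine block; origin at the centre of its underside, axes as for pine_edge.
- bolt: Bystander lying on the work surface, to be left alone: rusty M20 bolt, 89 mm long; origin at the middle of its underside.
- nut: Bystander lying on the work surface, to be left alone: brown hexagon nut, 46 x 52 x 24 mm; origin at the middle of its underside.
- ring: Bystander lying on the work surface, to be left alone: rusty ring, 45 mm across, 11 mm high; origin at the middle of its underside.
- spanner: Bystander lying on the work surface, to be left alone: black pin spanner, 158 x 44 x 8 mm; origin at the middle of its underside.
- square: Bystander lying on the work surface, to be left alone: small steel try square, 116 x 70 x 16 mm; origin at the middle of its underside.
- plate: Bystander lying on the work surface, to be left alone: blue-grey steel plate, 100 x 75 x 8 mm; origin at the middle of its underside.
- tape: Bystander lying on the work surface, to be left alone: yellow roll of tape, 83 mm across, 25 mm high; origin at the middle of its underside.
- plunger_tip (a point): Where a sprung brass pin in the jig's left rail, 40 mm from the mouth, bears on the strip's edge with about 12 N. It takes about 6 N plus 0.1 of the push to slide the strip, so a push under some 12 N slips over it. The jig block stands on hard rubber and sinks 1 mm per 40 N: the push rises steeply past first touch and eases when the hand starts to move. Axes as jig_mouth.

How it is judged:
By the outcome, as a careful person would: the job done as asked, in the order asked, and still so for the second after the job is handed in, with the robot touching nothing.
It also fails if it takes over 72 s, if anything falls off the work surface, if the arm or the gripper's body presses on something with over 40 N, if the wrist force passes 120 N, or if a joint passes its speed limit or range.

## Robot

A 7-joint arm with a two-finger parallel gripper is mounted at the origin on a cart in front of the work surface, level with it; the furniture and walls round the work are solid. World frame = base frame: x ahead of the robot, y to its left, z up, the work surface at z = 0. Lengths are in m, angles in rad, forces in N, time in s.
With the tool pointing down it reaches from about 0.4 to 0.9 m from the base axis. Payload 5.5 kg.
Tool frame: the origin (TCP) lies at the very end of the fingers, on their centre line; the grasp point (between the pads) lies 19 mm behind it; z points along the fingers, y is the line along which they close (so a half turn about z gives the same grasp; the last joint's range is limited). The gripper opens to 85 mm and grips with 20 to 120 N. Pads are 22 mm wide; open, the fingers measure 114 mm over their backs; the gripper's body (76 mm by 85 mm) begins 54 mm behind the grasp point. The pads swing forward as they close: fully open they stand 13 mm farther back than shut.
Start: joints at [-1.004, 0.501, -0.427, 1.55, 0.221, 1.138, -0.21], TCP at [0.194, 0.62, 0.231] pointing down, gripper open.
Joint ranges: [-2.88, 2.88], [-0.31, 2.03], [-1.54, 1.56], [0.2, 2.42], [-1.41, 4.55], [0.19, 2.02], [-2.57, 2.57]. Speed limits (rad/s): [2.57, 2.57, 3.14, 3.14, 3.14, 3.14, 3.14].

## Interface

Orientations are given as a rotation vector (axis times angle).
In Python, from station import env gives the robot as it stands.
- The arm moves only by the tool apply_moves, never from a script. Its argument "commands" is a list that holds one entry, the list of rows, each a list of 7 numbers: the shift along the tool's x, y, z in m, then the turn, a rotation vector about the tool's x, y, z in rad, then the opening, from -1 (shut) to 1 (fully open). A call has 1 to 10 rows; each row is the pose to reach, as a shift and turn from the pose commanded when the call began, along the tool's axes at that moment; what a row does not reach only later rows make up. A row lasts 1/10 s, in which the tool goes at most 50 mm and 8.59 degrees, less where a joint would pass 70% of its speed; a pose out of reach is approached as far as the arm can. A call with a gripper value outside its range is refused whole. The fingers move at their own pace and stop on an object; "newtons" is the grip in N (left out, the last holds). Time passes only in rows, so rows that repeat a pose let the fingers close. It gives the time, the measured TCP pose, the force, the opening and the grip force at its end, in the units of the state.
- env.observe(): the state, without advancing time (a new reading comes with each control period).
- env.camera(name): name is "scene" or "side" or "wrist"; returns (picture, depth): 480x640x3 uint8, red, green, blue; 480x640 float32, m along the optical axis (not along the pixel's ray), 0 where there is no reading.
- env.camera_info(name): a dict with "intrinsics" (3x3 intrinsics, pixels), "rvec" (rotation vector, rad) and "tvec" (3), from world to camera coordinates, as OpenCV has them. Camera axes: x right, y down, z forward; pixel columns grow to the right and rows downward; lengths in m; the calibration is good to about 2 mm. A picture is of the moment at which its call begins: read the wrist's pose just before it. camera_info takes no time and is no camera call; for the wrist camera it gives the pose at the moment of the call.
- env.hand_in(): hands the job in; it is judged then, once.
The state is a dict: "time_s": time; "joint_pos": joint angles; "joint_vel": joint speeds; "effort": joint torques, N m; "tool_pos": TCP position; "tool_rot": TCP orientation; "force": force on the tool from outside, world axes, zero at the start; "moment": the same for the moment, N m; "width": opening from 0.0 (shut) to 1.0 (fully open); "grasp_force": force on a finger pad.
Only numpy, scipy, OpenCV 4.12 (cv2) and the standard library are available. Lean on these libraries where they do the work, as an engineer would, in place of code of your own. Each camera call takes 0.05 s, during which the arm holds its last target. There are 200 camera calls.

## Working session

There is one attempt and no reset: what is moved stays moved. The work goes in short steps, Python scripts to look and compute and a tool call to move; the robot and the scene stay as the last step left them, time stands still between calls to the robot, and variables do not carry over. Pictures are saved under pics/ and viewed, at most 11 in all, crops included, and the job is handed in when it is done.

Besides the shell and the picture viewer there is one more tool, called after "Request:" as name([rows], argument=value, ...), one row to a line, values as JSON. apply_moves: Moves the arm, as the interface text tells. Its arguments: {"type":"object","properties":{"commands":{"type":"array","items":{"type":"array","items":{"type":"array","items":{"type":"number"}}}},"newtons":{"type":"number"}},"required":["commands"]}

```bash
mkdir -p pics; ls; cat > h.py <<'E'
from station import env
import numpy as np, cv2
from scipy.spatial.transform import Rotation as R
def look(n,f):
    i=env.camera_info(n); p,d=env.camera(n)
    cv2.imwrite('pics/%s.png'%f,p[:,:,::-1]); np.savez('pics/%s.npz'%f,p=p,d=d,K=i['intrinsics'],r=i['rvec'],t=i['tvec'])
def pts(f):
    z=np.load('pics/%s.npz'%f); K,d=z['K'],z['d']; v,u=np.mgrid[:480,:640]
    P=np.stack([(u-K[0,2])*d/K[0,0],(v-K[1,2])*d/K[1,1],d],-1)
    W=(P-z['t'].ravel())@R.from_rotvec(z['r'].ravel()).as_matrix()
    W[d==0]=np.nan
    return W,z['p']
E
python3 - <<'E'
from h import *
s=env.observe(); print(s['time_s'],s['tool_pos'],s['tool_rot'],s['force'],s['width'])
look('scene','s1'); look('side','d1')
for n in('scene','side'): 
    i=env.camera_info(n); print(-R.from_rotvec(np.ravel(i['rvec'])).as_matrix().T@np.ravel(i['tvec']))
E
```

```text
pics
0.0 [0.19425076 0.61955863 0.23025598] [-4.75134991e-01 -3.10508137e+00  3.01570565e-03] [-0.39338368  0.52472024  0.58776014] 0.9982946257624851
[-0.13725796 -1.03448858  0.61738465]
[ 0.5766344  -0.70263105  0.58759524]
```

View pics/s1.png

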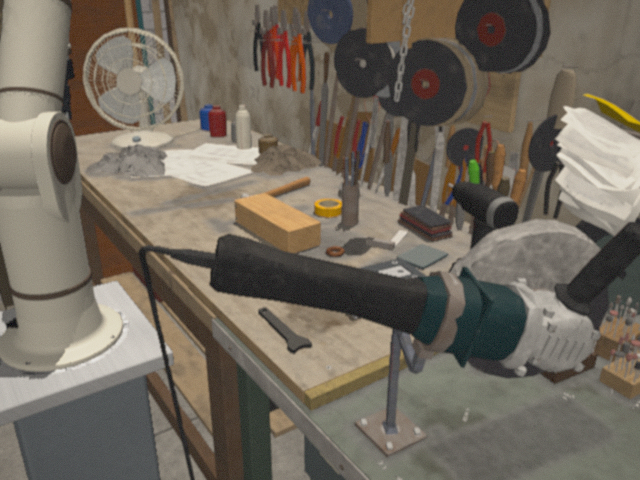

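View pics/d1.png

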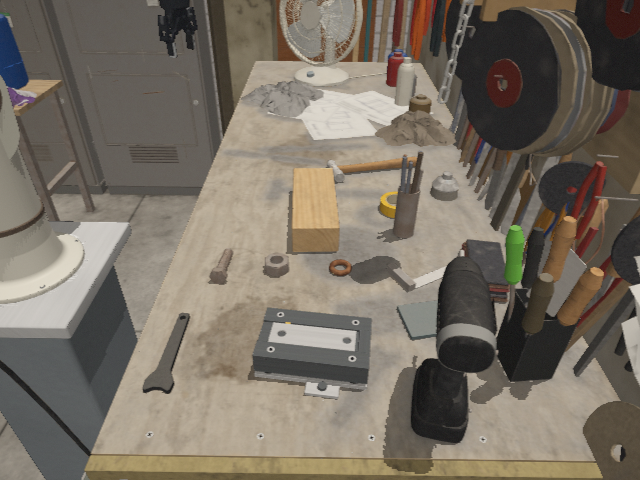

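The side view shows the strip in the jig, spanning about (273,322) to (357,350) with holes at (281,333) and (347,340). The pine block's top runs from (293,168) to (338,235). The jig mouth is on the left, facing the robot.

```bash
python3 - <<'E'
from h import *
W,p=pts('d1')
for n,u,v in [('hole1',281,333),('hole2',347,340),('strip mid',314,336),('stripNL',276,325),('jig NL',267,310),('jig FL',370,318),('jig NR',257,347),('jig FR',366,356),('pine NR',294,228),('pine FR',335,230),('pine NL',295,171),('pine FL',330,171),('bolt',222,266),('nut',277,262)]:
    print(n,W[v,u].round(4))
def rect(m,n):
    q=W[m][:,:2].astype(np.float32); r=cv2.minAreaRect(q); print(n,m.sum(),r, np.nanmedian(W[m][:,2])); print(cv2.boxPoints(r).round(4).tolist())
v,u=np.mgrid[:480,:640]
z=W[...,2]
rect((abs(z-.062)<.006)&(u>285)&(u<345)&(v>160)&(v<258),'pine')
rect((abs(z-.05)<.005)&(u>250)&(u<375)&(v>300)&(v<380),'jig')
g=p.astype(int).mean(-1); m=((abs(z-.05)<.006)&(u>265)&(u<362)&(v>318)&(v<354)&(g>130)); rect(m,'strip')
cv2.imwrite('pics/crop.png',cv2.resize(p[295:405,240:385,::-1],None,fx=5,fy=5,interpolation=2))
E
```

```text
hole1 [ 0.5191 -0.2076  0.0462]
hole2 [ 0.6202 -0.2196  0.0463]
strip mid [ 0.57   -0.2156  0.0495]
stripNL [ 0.5105 -0.1953  0.0506]
jig NL [ 0.493  -0.161   0.0487]
jig FL [ 0.6581 -0.1767  0.0503]
jig NR [ 0.4862 -0.2401  0.0509]
jig FR [ 0.6463 -0.254   0.0513]
pine NR [0.5253 0.0549 0.0609]
pine FR [0.6065 0.0566 0.0564]
pine NL [0.5151 0.2903 0.0624]
pine FL [0.5984 0.2934 0.0621]
bolt [ 0.3911 -0.0165  0.0199]
nut [0.4927 0.0151 0.0061]
pine 2721 ((0.5626817345619202, 0.18238550424575806), (0.09519481658935547, 0.26065412163734436), 2.4810073375701904) 0.062445718532528845
[[0.5095000267028809, 0.31049999594688416], [0.520799994468689, 0.05009999871253967], [0.6158999800682068, 0.05420000106096268], [0.6046000123023987, 0.31470000743865967]]
jig 5784 ((0.5707001686096191, -0.2154616117477417), (0.10309679061174393, 0.1701134890317917), 83.1500244140625) 0.050236079487100654
[[0.48010000586509705, -0.2565000057220459], [0.6489999890327454, -0.2768000066280365], [0.661300003528595, -0.17440000176429749], [0.49239999055862427, -0.15410000085830688]]
strip 1741 ((0.5701754689216614, -0.21470819413661957), (0.14072057604789734, 0.0650104358792305), 1.188965916633606) 0.05036498218838971
[[0.4991999864578247, -0.18369999527931213], [0.5005000233650208, -0.24869999289512634], [0.6412000060081482, -0.24570000171661377], [0.6398000121116638, -0.18080000579357147]]
```

View pics/crop.png

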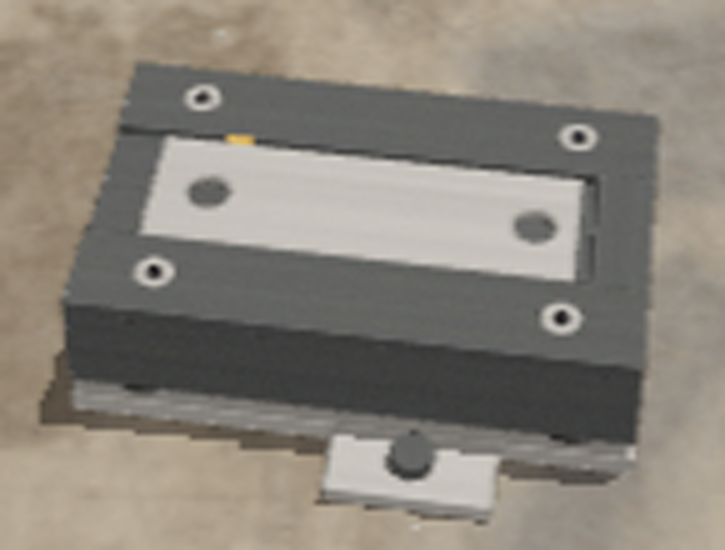

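The crop shows the strip with its near end at about (150,185), the brass pin at (240,138) and the channel open on the left. The jig's yaw is about -6.9° and the pine block's about +2.5°. Next I'll check obstacle heights and convert the goals into tool axes.

```bash
cat >> h.py <<'E'
def goal(p,yaw):  # world TCP target, angle (deg) of tool y from world x, tool vertical -> total shift/turn in tool axes
    s=env.observe(); T=R.from_rotvec(s['tool_rot']); a=np.radians(yaw)
    y=np.array([np.cos(a),np.sin(a),0]); z=np.array([0,0,-1.]); G=R.from_matrix(np.c_[np.cross(y,z),y,z])
    print('shift',T.inv().apply(np.array(p)-s['tool_pos']).round(4),'turn',(T.inv()*G).as_rotvec().round(4))
def st():
    s=env.observe(); print(s['time_s'],*(np.round(s[k],4) for k in('tool_pos','tool_rot','force','joint_pos','width','grasp_force')))
E
python3 - <<'E'
from h import *
W,p=pts('d1')
b=(W[...,0]>.35)&(W[...,0]<1)&(W[...,1]>-.35)&(W[...,1]<.7)&(W[...,2]>.09)
q=W[b]
for x in np.arange(.35,1,.1):
    print(round(x,2),[round(float(np.max(q[(abs(q[:,0]-x-.05)<.05)&(abs(q[:,1]-y-.05)<.05)][:,2],initial=0)),2) for y in np.arange(-.35,.7,.1)])
goal([.50,.25,.26],78); goal([.59,-.218,.15],83.15)
E
```

```text
0.35 [0.0, 0.0, 0.0, 0.0, 0.0, 0.0, 0.0, 0.0, 0.0, 0.0, 0.0]
0.45 [0.0, 0.0, 0.0, 0.0, 0.0, 0.0, 0.0, 0.0, 0.0, 0.0, 0.0]
0.55 [0.0, 0.0, 0.0, 0.0, 0.0, 0.0, 0.0, 0.0, 0.0, 0.0, 0.0]
0.65 [0.23, 0.22, 0.0, 0.43, 0.18, 0.0, 0.0, 0.0, 0.0, 0.0, 0.0]
0.75 [0.23, 0.24, 0.47, 0.49, 0.46, 0.44, 0.44, 0.41, 0.4, 0.39, 0.0]
0.85 [0.31, 0.5, 0.5, 0.48, 0.0, 0.44, 0.39, 0.0, 0.0, 0.39, 0.37]
0.95 [0.24, 0.3, 0.41, 0.31, 0.23, 0.18, 0.13, 0.11, 0.11, 0.15, 0.15]
shift [-0.4023 -0.2614 -0.0292] turn [-0.0018 -0.0002 -0.0942]
shift [-0.6281 -0.6808  0.0815] turn [-0.0018 -0.0002 -0.1841]
```

Request:
apply_moves([
  [[-0.04,-0.026,-0.003,0,0,-0.01,1],[-0.08,-0.052,-0.006,0,0,-0.02,1],[-0.12,-0.078,-0.009,0,0,-0.03,0],[-0.16,-0.104,-0.012,0,0,-0.04,-1],[-0.2,-0.13,-0.015,0,0,-0.05,-1],[-0.24,-0.156,-0.018,0,0,-0.06,-1],[-0.28,-0.182,-0.021,0,0,-0.07,-1],[-0.32,-0.208,-0.024,0,0,-0.08,-1],[-0.36,-0.234,-0.027,0,0,-0.09,-1],[-0.4,-0.26,-0.03,0,0,-0.094,-1]],
], newtons=80)

```text
time_s: 1.1
tool_pos: [0.4991, 0.2506, 0.2612]
tool_rot: [-0.328, -3.124, 0.0]
force: [0.7, 1.5, -0.4]
width: 0.003
grasp_force: 0.0
```

```bash
python3 -c "
from h import *
st(); goal([.57,-.216,.17],83.15)"
```

```text
1.1 [0.4991 0.2506 0.2612] [-3.283e-01 -3.124e+00  4.000e-04] [ 0.6569  1.5148 -0.3837] [-0.2793  0.2904 -0.2842  1.7549  0.0897  1.1094  0.7692] 0.0027 0.0
shift [-0.1664 -0.4417  0.0913] turn [-0.0003 -0.0003 -0.0899]
```

Request:
apply_moves([
  [[-0.017,-0.044,0.009,0,0,-0.009,-1],[-0.033,-0.088,0.018,0,0,-0.018,-1],[-0.05,-0.132,0.027,0,0,-0.027,-1],[-0.067,-0.177,0.036,0,0,-0.036,-1],[-0.083,-0.221,0.045,0,0,-0.045,-1],[-0.1,-0.265,0.054,0,0,-0.054,-1],[-0.117,-0.309,0.063,0,0,-0.063,-1],[-0.133,-0.353,0.073,0,0,-0.072,-1],[-0.15,-0.398,0.082,0,0,-0.081,-1],[-0.1665,-0.442,0.091,0,0,-0.09,-1]],
])

```text
time_s: 2.1
tool_pos: [0.5688, -0.2164, 0.1696]
tool_rot: [-0.187, -3.135, -0.0]
force: [0.9, 0.2, 0.3]
width: 0.002
grasp_force: 0.0
```

```bash
python3 -c "
from h import *
st(); look('wrist','w1')"
```

```text
2.1 [ 0.5688 -0.2164  0.1696] [-1.8740e-01 -3.1354e+00 -2.0000e-04] [0.8751 0.2306 0.3456] [ 0.3716  0.4595 -0.0684  1.7252  0.0371  0.9587  1.7404] 0.0023 0.0
```

View pics/w1.png

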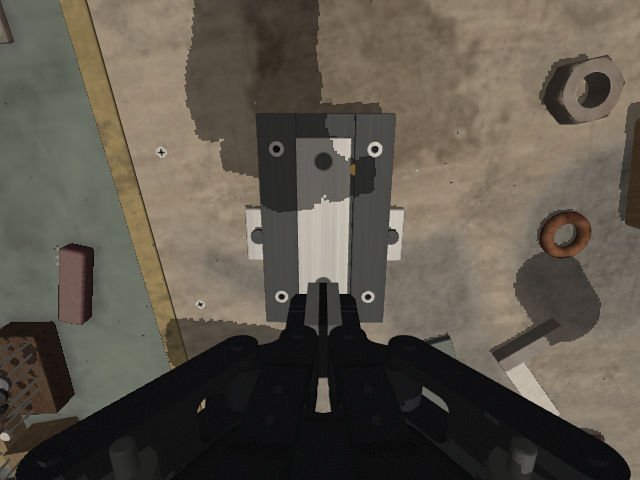

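The wrist view shows the jig mouth at row 113, with its top face spanning columns 257–396. The strip's near end is at row 138 between columns 296 and 352, with the hole at (323,161). The shut fingertips appear at (323,283).

```bash
python3 - <<'E'
from h import *
z=np.load('pics/w1.npz'); K=z['K']; T=R.from_rotvec(z['r'].ravel()).as_matrix(); c=-T.T@z['t'].ravel(); print('cam',c)
def ray(u,v,h):
    d=T.T@np.linalg.inv(K)@[u,v,1]; return (c+d*(h-c[2])/d[2]).round(4)
for n,u,v,h in [('mouthL(robot right)',257,113,.05),('mouthR',396,113,.05),('strip NL',296,138,.05),('strip NR',352,138,.05),('hole',323,161,.05),('edge L far',299,270,.05),('edgeR far',349,270,.05),('screw1',277,149,.05),('screw2',375,149,.05),('s3',281,297,.05),('s4',368,297,.05)]: print(n,ray(u,v,h))
W,_=pts('w1'); print(W[130,277],W[200,310],W[160,323])
E
```

```text
cam [ 0.49167896 -0.2072224   0.31271062]
mouthL(robot right) [ 0.4795 -0.2528  0.05  ]
mouthR [ 0.4912 -0.1545  0.05  ]
strip NL [ 0.4998 -0.2276  0.05  ]
strip NR [ 0.5046 -0.1872  0.05  ]
hole [ 0.5184 -0.2101  0.05  ]
edge L far [ 0.6031 -0.2399  0.05  ]
edgeR far [ 0.6079 -0.1994  0.05  ]
screw1 [ 0.5058 -0.2426  0.05  ]
screw2 [ 0.5143 -0.1712  0.05  ]
s3 [ 0.6256 -0.2583  0.05  ]
s4 [ 0.6343 -0.1859  0.05  ]
[ 0.4926223  -0.24053554  0.049527  ] [ 0.54615048 -0.2233778   0.051472  ] [ 0.51798856 -0.2100488   0.04709663]
```

```bash
python3 -c "
from h import *
goal([.5866,-.2175,.059],83.2)"
```

```text
shift [-0.0179  0.013   0.1089] turn [-0.0064 -0.001  -0.01  ]
```

```bash
python3 -c "
from h import *
st()
goal([.5866,-.2175,.059],83.2)"
```

```text
2.15 [ 0.5674 -0.2274  0.168 ] [-0.2019 -3.1337  0.0099] [ 1.1862 -7.9473 -0.1014] [ 0.3785  0.4645 -0.0591  1.721   0.0403  0.9568  1.7445] 0.0013 0.0
shift [-0.0179  0.013   0.1089] turn [-0.0064 -0.001  -0.01  ]
```

The arm was still settling from the fast move, so I'll work from the commanded pose.

Request:
apply_moves([
  [[0,0,0,0,0,0,-1],[-0.003,0,0.02,0,0,0,-1],[-0.007,0,0.04,0,0,0,-1],[-0.01,0,0.06,0,0,0,-1],[-0.014,0.0005,0.08,0,0,0,-1],[-0.0167,0.0005,0.095,0,0,0,-1],[-0.0167,0.0005,0.105,0,0,0,-1],[-0.0167,0.0005,0.109,0,0,0,-1],[-0.0167,0.0005,0.11,0,0,0,-1],[-0.0167,0.0005,0.11,0,0,0,-1]],
])

```text
time_s: 3.15
tool_pos: [0.5861, -0.2161, 0.0609]
tool_rot: [0.188, 3.135, -0.0]
force: [-1.0, 1.1, 0.1]
width: 0.0
grasp_force: 0.0
```

```bash
python3 -c "
from h import *
st()
goal([.5866,-.2175,.059],83.2)"
```

```text
3.15 [ 0.5861 -0.2161  0.0609] [ 1.8820e-01  3.1351e+00 -4.0000e-04] [-1.0036  1.0772  0.1104] [ 0.3565  0.6245 -0.0622  1.7438  0.052   0.7741  1.7197] 0.0001 0.0
shift [-0.0007 -0.0013  0.0019] turn [-0.0002  0.0008 -0.0012]
```

Request:
apply_moves([
  [[0,-0.0013,0.001,0,0,0,-1],[0,-0.0013,0.002,0,0,0,-1],[0,-0.0013,0.003,0,0,0,-1],[0,-0.0013,0.004,0,0,0,-1],[0,-0.0013,0.005,0,0,0,-1],[0,-0.0013,0.006,0,0,0,-1],[0,-0.0013,0.007,0,0,0,-1],[0,-0.0013,0.008,0,0,0,-1],[0,-0.0013,0.009,0,0,0,-1]],
])

```text
time_s: 4.05
tool_pos: [0.5856, -0.2173, 0.0512]
tool_rot: [-0.188, -3.136, -0.0]
force: [0.2, -0.3, -0.5]
width: -0.0
grasp_force: 0.0
```

Still in free air. From here I'll go in single millimetre or half-millimetre rows.

Request:
apply_moves([
  [[0,0,0.0005,0,0,0,-1],[0,0,0.001,0,0,0,-1]],
])

```text
time_s: 4.25
tool_pos: [0.5856, -0.2172, 0.0502]
tool_rot: [-0.188, -3.136, -0.0]
force: [1.0, 0.2, 0.4]
width: -0.003
grasp_force: 0.0
```

Request:
apply_moves([
  [[0,0,0.0004,0,0,0,-1]],
])

```text
time_s: 4.35
tool_pos: [0.5857, -0.2173, 0.0501]
tool_rot: [-0.188, -3.136, -0.0]
force: [-1.9, 0.2, 3.6]
width: 0.002
grasp_force: 1.9
```

Contact at about z = 0.050. I'll add the push in small steps.

Request:
apply_moves([
  [[0,0,0.0003,0,0,0,-1],[0,0,0.0003,0,0,0,-1]],
])

```text
time_s: 4.55
tool_pos: [0.5856, -0.2173, 0.05]
tool_rot: [0.188, 3.136, -0.0]
force: [-1.2, 1.1, 4.8]
width: 0.002
grasp_force: 2.3
```

Request:
apply_moves([
  [[0,0,0.0003,0,0,0,-1],[0,0,0.0006,0,0,0,-1],[0,0,0.0006,0,0,0,-1]],
])

```text
time_s: 4.85
tool_pos: [0.5857, -0.2173, 0.0499]
tool_rot: [0.188, 3.136, -0.0]
force: [-3.2, 0.9, 8.8]
width: 0.001
grasp_force: 4.3
```

Request:
apply_moves([
  [[0,0,0.0004,0,0,0,-1],[0,0,0.0008,0,0,0,-1],[0,0,0.0012,0,0,0,-1],[0,0,0.0012,0,0,0,-1]],
])

```text
time_s: 5.25
tool_pos: [0.5863, -0.2174, 0.0497]
tool_rot: [0.188, 3.135, -0.001]
force: [-4.8, 1.1, 14.6]
width: 0.003
grasp_force: 6.9
```

Request:
apply_moves([
  [[0,0,0.0004,0,0,0,-1],[0,0,0.0008,0,0,0,-1],[0,0,0.0012,0,0,0,-1],[0,0,0.0012,0,0,0,-1]],
])

```text
time_s: 5.65
tool_pos: [0.5872, -0.2175, 0.0496]
tool_rot: [0.188, 3.133, -0.001]
force: [-5.2, 2.4, 19.6]
width: 0.002
grasp_force: 9.4
```

Request:
apply_moves([
  [[0.001,0,0.0003,0,0,0,-1],[0.002,0,0.0006,0,0,0,-1],[0.004,0,0.0006,0,0,0,-1],[0.006,0,0.0006,0,0,0,-1]],
])

```text
time_s: 6.05
tool_pos: [0.5859, -0.2174, 0.0498]
tool_rot: [0.186, 3.124, -0.003]
force: [5.7, 0.8, 11.1]
width: 0.002
grasp_force: 5.5
```

Request:
apply_moves([
  [[0,0,0.0005,0,0,0,-1],[0,0,0.001,0,0,0,-1],[0,0,0.0015,0,0,0,-1],[0,0,0.002,0,0,0,-1]],
])

```text
time_s: 6.45
tool_pos: [0.5851, -0.2173, 0.0493]
tool_rot: [0.187, 3.126, -0.003]
force: [-2.6, 2.5, 29.0]
width: 0.0
grasp_force: 14.2
```

Request:
apply_moves([
  [[0.001,0,0.0003,0,0,0,-1],[0.003,0,0.0006,0,0,0,-1],[0.005,0,0.0006,0,0,0,-1]],
])

```text
time_s: 6.75
tool_pos: [0.5838, -0.2171, 0.0495]
tool_rot: [0.185, 3.118, -0.005]
force: [7.2, 1.2, 20.7]
width: 0.002
grasp_force: 10.0
```

Request:
apply_moves([
  [[0.002,0,0,0,0,0,-1],[0.004,0,0,0,0,0,-1],[0.006,0,0,0,0,0,-1]],
])

```text
time_s: 7.05
tool_pos: [0.5784, -0.2164, 0.0495]
tool_rot: [0.185, 3.117, -0.005]
force: [7.5, 0.5, 20.3]
width: -0.003
grasp_force: 10.0
```

```bash
python3 -c "
from h import *
look('side','d2'); st()
W,p=pts('d2')
cv2.imwrite('pics/c2.png',cv2.resize(p[280:390,230:385,::-1],None,fx=4,fy=4,interpolation=2))"
```

```text
7.1 [ 0.5776 -0.2163  0.0494] [ 0.1853  3.1187 -0.0046] [ 4.0512  0.9181 23.0708] [ 0.3634  0.6223 -0.0632  1.7838  0.0535  0.7196  1.7245] 0.004 11.6919
```

View pics/c2.png

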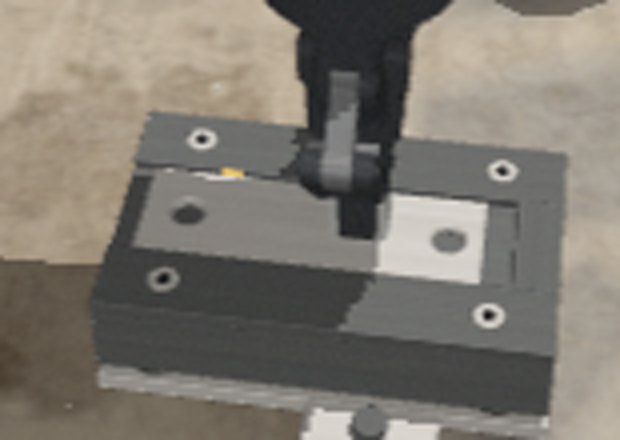

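The crop shows the strip following the fingers. Its near end at (150,215) is close to the mouth, and a gap is opening at the stop at (500,240). I'll continue the drag.

Request:
apply_moves([
  [[0.002,0,0,0,0,0,-1],[0.004,0,0,0,0,0,-1],[0.006,0,0,0,0,0,-1],[0.008,0,0,0,0,0,-1],[0.01,0,0,0,0,0,-1],[0.012,0,0,0,0,0,-1]],
])

```text
time_s: 7.7
tool_pos: [0.5667, -0.215, 0.0495]
tool_rot: [0.185, 3.117, -0.005]
force: [7.4, 1.0, 21.3]
width: 0.002
grasp_force: 10.3
```

Request:
apply_moves([
  [[0.002,0,0,0,0,0,-1],[0.004,0,0,0,0,0,-1],[0.006,0,0,0,0,0,-1],[0.008,0,0,0,0,0,-1],[0.01,0,0,0,0,0,-1],[0.012,0,0,0,0,0,-1]],
])

```text
time_s: 8.3
tool_pos: [0.555, -0.2136, 0.0495]
tool_rot: [0.185, 3.117, -0.005]
force: [6.7, 0.2, 20.8]
width: -0.002
grasp_force: 10.6
```

Request:
apply_moves([
  [[0.002,0,0,0,0,0,-1],[0.004,0,0,0,0,0,-1],[0.006,0,0,0,0,0,-1],[0.009,0,0,0,0,0,-1],[0.012,0,0,0,0,0,-1],[0.015,0,0,0,0,0,-1],[0.018,0,0,0,0,0,-1],[0.021,0,0,0,0,0,-1],[0.024,0,0,0,0,0,-1],[0.026,0,0,0,0,0,-1]],
])

```text
time_s: 9.3
tool_pos: [0.5295, -0.2105, 0.0494]
tool_rot: [0.184, 3.116, -0.005]
force: [8.5, 1.9, 22.5]
width: -0.001
grasp_force: 11.3
```

```bash
python3 -c "
from h import *
look('side','d3'); st()
W,p=pts('d3')
cv2.imwrite('pics/c3.png',cv2.resize(p[280:390,230:385,::-1],None,fx=4,fy=4,interpolation=2))"
```

```text
9.35 [ 0.5287 -0.2103  0.0493] [ 0.1846  3.1177 -0.005 ] [ 3.5247  2.8268 25.9382] [ 0.3847  0.5583 -0.0658  1.907   0.0539  0.6593  1.7394] -0.0034 13.0195
```

View pics/c3.png

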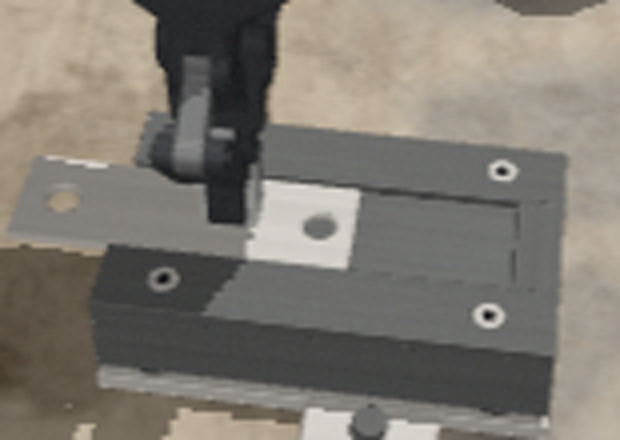

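The strip's near end, at about (20,195), now stands clear of the mouth and the far hole is at (318,227). I'll lift off straight up.

Request:
apply_moves([
  [[0,0,-0.002,0,0,0,-1],[0,0,-0.005,0,0,0,-1],[0,0,-0.01,0,0,0,-1],[0,0,-0.03,0,0,0,0],[0,0,-0.055,0,0,0,1],[0,0,-0.08,0,0,0,1],[0,0,-0.095,0,0,0,1],[0,0,-0.1,0,0,0,1],[0,0,-0.1,0,0,0,1],[0,0,-0.1,0,0,0,1]],
])

```text
time_s: 10.35
tool_pos: [0.5181, -0.209, 0.1422]
tool_rot: [-0.188, -3.134, -0.001]
force: [-0.2, -0.3, 0.5]
width: 1.002
grasp_force: 0.0
```

```bash
python3 - <<'E'
from h import *
look('wrist','w2'); st()
W,p=pts('w2')
E
```

```text
10.4 [ 0.518  -0.2089  0.142 ] [-1.8790e-01 -3.1335e+00 -1.1000e-03] [-0.0071 -0.5702 -0.0696] [ 0.3937  0.4152 -0.0726  1.8695  0.0385  0.8608  1.7531] 0.9995 0.0
```

View pics/w2.png

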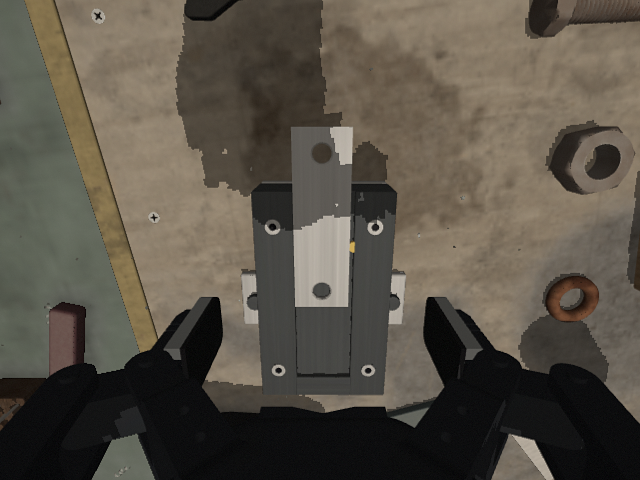

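The wrist view shows the strip spanning rows 127–306 and columns 291–353, with the mouth at about row 185.

```bash
python3 - <<'E'
from h import *
z=np.load('pics/w2.npz'); K=z['K']; T=R.from_rotvec(z['r'].ravel()).as_matrix(); c=-T.T@z['t'].ravel()
def ray(u,v,h=.05):
    d=T.T@np.linalg.inv(K)@[u,v,1]; return c+d*(h-c[2])/d[2]
a,b=ray(291,127),ray(353,127); e,f=ray(296,306),ray(348,306)
m,n=(a+b)/2,(e+f)/2; ax=(n-m)/np.linalg.norm(n-m)
print('near',a,b,m,'far',n,'len',np.linalg.norm(n-m),'yaw',np.degrees(np.arctan2(ax[1],ax[0])))
q=(ray(252,185)+ray(396,185))/2; print('mouth',q,'overhang',(q-m)@ax)
g=m+.016*ax; print(g)
goal([g[0],g[1],.10],83.1);goal([g[0],g[1],.029],83.1)
E
```

```text
near [ 0.44087519 -0.22033108  0.05      ] [ 0.44563509 -0.18059691  0.05      ] [ 0.44325514 -0.200464    0.05      ] far [ 0.57193863 -0.2159499   0.05      ] len 0.1296119371948923 yaw -6.862035031988382
mouth [ 0.48075557 -0.20360743  0.05      ] overhang 0.03760737719524529
[ 0.45914053 -0.20237566  0.05      ]
shift [ 0.0592 -0.0005  0.0422] turn [ 0.0006 -0.0025  0.0006]
shift [ 0.059  -0.0006  0.1132] turn [ 0.0006 -0.0025  0.0006]
```

Request:
apply_moves([
  [[0.03,0,0,0,0,0,1],[0.055,-0.0005,0.01,0,0,0,1],[0.059,-0.0005,0.03,0,0,0,1],[0.059,-0.0005,0.05,0,0,0,1],[0.059,-0.0005,0.07,0,0,0,1],[0.059,-0.0005,0.09,0,0,0,1],[0.059,-0.0005,0.105,0,0,0,1],[0.059,-0.0005,0.113,0,0,0,1],[0.059,-0.0005,0.115,0,0,0,1],[0.059,-0.0005,0.115,0,0,0,1]],
], newtons=60)

```text
time_s: 11.4
tool_pos: [0.4602, -0.2026, 0.0281]
tool_rot: [-0.188, -3.135, -0.001]
force: [0.1, 0.6, 0.2]
width: 0.999
grasp_force: 0.0
```

```bash
python3 -c "
from h import *
st(); goal([.4591,-.2024,.027],83.1); look('side','d4')
W,p=pts('d4')
cv2.imwrite('pics/c4.png',cv2.resize(p[260:390,180:385,::-1],None,fx=3.5,fy=3.5,interpolation=2))"
```

```text
11.4 [ 0.4602 -0.2026  0.0281] [-1.8780e-01 -3.1351e+00 -5.0000e-04] [0.1155 0.6469 0.1907] [ 0.4115  0.521  -0.0607  2.057   0.0562  0.566   1.7625] 0.999 0.0
shift [0.0011 0.     0.0011] turn [ 0.0003 -0.0009  0.0008]
```

View pics/c4.png

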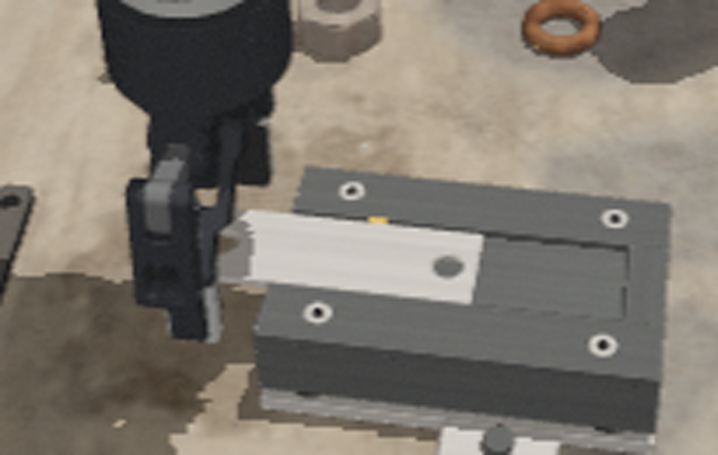

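The fingers straddle the overhanging end at (215,250), clear of the jig. Now I close.

Request:
apply_moves([
  [[0,0,0,0,0,0,0.4],[0,0,0,0,0,0,0.1],[0,0,0,0,0,0,-0.2],[0,0,0,0,0,0,-0.5],[0,0,0,0,0,0,-1],[0,0,0,0,0,0,-1],[0,0,0,0,0,0,-1]],
], newtons=60)

```text
time_s: 12.15
tool_pos: [0.4608, -0.2029, 0.0287]
tool_rot: [0.188, 3.135, -0.0]
force: [0.4, -0.5, 4.0]
width: 0.441
grasp_force: 59.8
```

Request:
apply_moves([
  [[0,0,-0.002,0,0,0,-1],[0,0,-0.005,0,0,0,-1],[0,0,-0.009,0,0,0,-1],[0,0,-0.014,0,0,0,-1],[0,0,-0.021,0,0,0,-1],[0,0,-0.03,0,0,0,-1],[0,0,-0.042,0,0,0,-1],[0,0,-0.055,0,0,0,-1],[0,0,-0.065,0,0,0,-1],[0,0,-0.07,0,0,0,-1]],
])

```text
time_s: 13.15
tool_pos: [0.4613, -0.2031, 0.1001]
tool_rot: [0.188, 3.134, -0.001]
force: [1.1, 0.2, -0.8]
width: 0.438
grasp_force: 60.5
```

```bash
python3 - <<'E'
from h import *
look('wrist','w3'); look('side','d5'); st()
a=cv2.imread('pics/w3.png')[60:360,160:480]; b=cv2.imread('pics/d5.png')[220:400,180:390]
b=cv2.resize(b,None,fx=300/180*1.1,fy=300/180*1.1)[:300]; cv2.imwrite('pics/c5.png',np.hstack([a,b]))
W,_=pts('d5')
E
```

```text
13.25 [ 0.4612 -0.203   0.0995] [ 1.8800e-01  3.1341e+00 -1.0000e-03] [ 1.3624 -0.3969 -0.9627] [ 0.4203  0.3939 -0.0703  2.031   0.0411  0.716   1.7753] 0.4418 60.4741
```

View pics/c5.png

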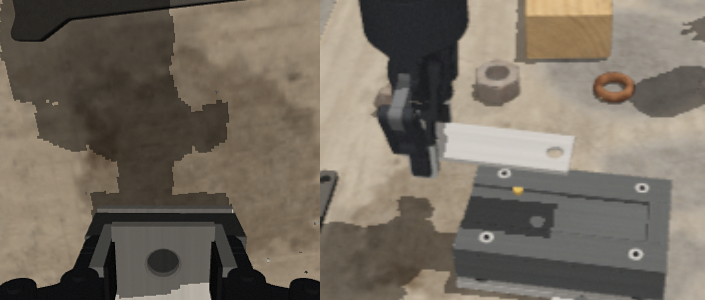

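The strip is held clear of the jig and looks about level. It spans (440,123) to (572,170) in the right-hand crop. I'll measure its pose and tilt by depth.

```bash
python3 - <<'E'
from h import *
W,p=pts('d5'); v,u=np.mgrid[:480,:640]
m=(u>250)&(u<322)&(v>282)&(v<318)&(abs(W[...,2]-.119)<.02)&(p.min(-1)>140)
q=W[m]; c=np.linalg.lstsq(np.c_[q[:,:2]-[.53,-.21],np.ones(len(q))],q[:,2],rcond=None)[0]; print(len(q),c)
r=cv2.minAreaRect(q[:,:2].astype(np.float32)); print(r, cv2.boxPoints(r).round(4).tolist())
s=env.observe(); print(s['tool_pos'])
# target: pine edge mid E, yaw 2.48; grasp 16.5 mm from end; projection 35
y=np.radians(2.48); ax=np.array([np.cos(y),np.sin(y)]); E=np.array([.5152,.18]); g=E-(.035-.017)*ax; print(g)
goal([g[0],g[1],.115],92.48)
E
```

```text
1300 [-0.01884924 -0.00292626  0.12009131]
((0.5233522653579712, -0.21006129682064056), (0.04500966519117355, 0.10316251963376999), 80.8016128540039) [[0.46880000829696655, -0.2240000069141388], [0.5706999897956848, -0.24050000309944153], [0.5778999924659729, -0.19609999656677246], [0.47600001096725464, -0.17960000038146973]]
[ 0.4611575  -0.20300466  0.09950175]
[0.49721686 0.17922113]
shift [ 0.0099  0.3838 -0.0157] turn [-0.0007  0.0019 -0.1631]
```

Request:
apply_moves([
  [[0,0.01,-0.005,0,0,-0.005,-1],[0.001,0.03,-0.01,0,0,-0.014,-1],[0.002,0.055,-0.015,0,0,-0.024,-1],[0.002,0.085,-0.016,0,0,-0.036,-1],[0.003,0.115,-0.016,0,0,-0.049,-1],[0.004,0.145,-0.016,0,0,-0.062,-1],[0.005,0.175,-0.016,0,0,-0.075,-1],[0.005,0.205,-0.016,0,0,-0.088,-1],[0.006,0.235,-0.016,0,0,-0.1,-1],[0.007,0.26,-0.016,0,0,-0.111,-1]],
])

```text
time_s: 14.25
tool_pos: [0.4838, 0.059, 0.1141]
tool_rot: [-0.01, -3.141, -0.001]
force: [1.1, -0.1, -0.3]
width: 0.442
grasp_force: 60.5
```

```bash
python3 -c "
from h import *
st(); goal([.4972,.1792,.115],92.48)"
```

```text
14.25 [0.4838 0.059  0.1141] [-9.9000e-03 -3.1405e+00 -9.0000e-04] [ 1.1457 -0.0733 -0.3227] [-0.0123  0.3529 -0.1918  2.0552  0.0964  0.7427  1.3007] 0.4419 60.471
shift [-0.0126  0.1203 -0.0008] turn [ 0.0006 -0.0011 -0.0496]
```

Request:
apply_moves([
  [[-0.003,0.03,0,0,0,-0.012,-1],[-0.006,0.06,0,0,0,-0.025,-1],[-0.009,0.085,0,0,0,-0.037,-1],[-0.011,0.105,0,0,0,-0.046,-1],[-0.0125,0.115,0,0,0,-0.05,-1],[-0.0125,0.12,0,0,0,-0.051,-1],[-0.0125,0.12,0,0,0,-0.051,-1],[-0.0125,0.12,0,0,0,-0.051,-1]],
])

```text
time_s: 15.05
tool_pos: [0.4979, 0.1749, 0.1142]
tool_rot: [0.064, -3.14, 0.001]
force: [0.5, -0.7, -0.1]
width: 0.439
grasp_force: 60.5
```

```bash
python3 - <<'E'
from h import *
look('side','d6'); look('wrist','w4'); st(); goal([.4972,.1792,.115],92.48)
W,p=pts('w4'); v,u=np.mgrid[:480,:640]; z=W[...,2]
for f in('d6','w4'):
    W,p=pts(f); z=W[...,2]; box=(W[...,0]>.4)&(W[...,0]<.68)&(W[...,1]>.02)&(W[...,1]<.34)
    for n,h,e in(('pine',.062,.006),('strip',.135,.012)):
        m=box&(abs(z-h)<e)&((p.min(-1)>120)if n=='strip' else True)
        q=W[m]
        if len(q)<50: print(f,n,len(q)); continue
        r=cv2.minAreaRect(q[:,:2].astype(np.float32)); c=np.linalg.lstsq(np.c_[q[:,:2]-q[:,:2].mean(0),np.ones(len(q))],q[:,2],rcond=None)[0]
        print(f,n,len(q),r,cv2.boxPoints(r).round(4).tolist(),c.round(4))
a=cv2.imread('pics/w4.png'); b=cv2.imread('pics/d6.png')[100:280,200:400]
b=cv2.resize(b,(533,480)); cv2.imwrite('pics/c6.png',cv2.resize(np.hstack([a,b]),(800,327)))
E
```

```text
15.15 [0.4981 0.1747 0.1143] [ 6.3300e-02 -3.1406e+00  1.2000e-03] [ 0.0464 -0.6278 -1.3801] [-0.2008  0.4162 -0.2283  1.9589  0.1311  0.7811  1.1074] 0.4437 60.4681
shift [ 0.0007  0.0045 -0.0007] turn [-0.0007 -0.0004 -0.003 ]
d6 pine 2529 ((0.5628178715705872, 0.1805362105369568), (0.09481986612081528, 0.25669458508491516), 2.322154998779297) [[0.510200023651123, 0.3068999946117401], [0.5206000208854675, 0.05040000006556511], [0.6154000163078308, 0.05420000106096268], [0.6050000190734863, 0.310699999332428]] [0.0022 0.0031 0.0623]
d6 strip 540 ((0.5459020137786865, 0.1754608303308487), (0.13104091584682465, 0.049962613731622696), 6.704712867736816) [[0.4778999984264374, 0.19259999692440033], [0.4837000072002411, 0.14300000667572021], [0.6139000058174133, 0.1582999974489212], [0.6080999970436096, 0.2079000025987625]] [-0.0243  0.0083  0.1338]
w4 pine 17341 ((0.5610244274139404, 0.1835857331752777), (0.09582137316465378, 0.25476977229118347), 2.1915674209594727) [[0.5083000063896179, 0.3089999854564667], [0.5180000066757202, 0.054499998688697815], [0.6137999892234802, 0.05810000002384186], [0.6039999723434448, 0.3127000033855438]] [0.0221 0.0009 0.0622]
w4 strip 5403 ((0.5236132740974426, 0.17551635205745697), (0.037149377167224884, 0.04082629829645157), 4.888772964477539) [[0.5034000277519226, 0.19429999589920044], [0.5067999958992004, 0.15360000729560852], [0.5439000129699707, 0.15680000185966492], [0.5404000282287598, 0.19740000367164612]] [-0.0229 -0.0038  0.1347]
```

View pics/c6.png

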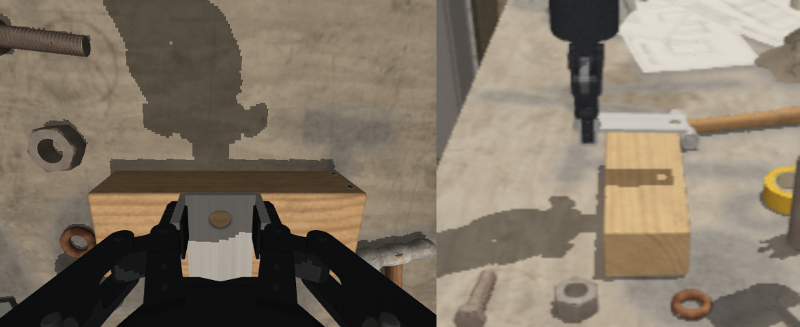

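The views show the strip level-ish above the block and square to it, with its near end overhanging the robot-side edge. The depth fit gives about 1.2° of droop at the far end, so I'll correct that and descend.

Request:
apply_moves([
  [[0.001,0,0.005,0,-0.005,0,-1],[0.002,0,0.012,0,-0.01,0,-1],[0.004,0,0.022,0,-0.015,0,-1],[0.004,0,0.032,0,-0.02,0,-1],[0.004,0,0.042,0,-0.02,0,-1],[0.004,0,0.05,0,-0.02,0,-1],[0.004,0,0.055,0,-0.02,0,-1],[0.004,0,0.058,0,-0.02,0,-1],[0.004,0,0.059,0,-0.02,0,-1],[0.004,0,0.059,0,-0.02,0,-1]],
])

```text
time_s: 16.15
tool_pos: [0.4943, 0.1761, 0.0555]
tool_rot: [-0.066, 3.121, 0.001]
force: [-0.2, 0.2, -0.4]
width: 0.443
grasp_force: 60.5
```

```bash
python3 - <<'E'
from h import *
look('side','d7'); st()
W,p=pts('d7'); z=W[...,2]
m=(W[...,0]>.51)&(W[...,0]<.63)&(abs(W[...,1]-.178)<.014)&(z>.067)&(z<.09)
q=W[m]; print(len(q),np.linalg.lstsq(np.c_[q[:,:2]-[.56,.178],np.ones(len(q))],q[:,2],rcond=None)[0].round(4))
E
```

```text
16.2 [0.4944 0.1761 0.0556] [-6.5900e-02  3.1205e+00  1.0000e-03] [-0.2434 -0.1595 -1.3698] [-0.2312  0.4972 -0.2035  2.0108  0.1765  0.6305  1.0613] 0.4464 60.4673
280 [-0.0054 -0.0149  0.0764]
```

Request:
apply_moves([
  [[0,0,0.001,0,0,0,-1],[0,0,0.002,0,0,0,-1],[0,0,0.003,0,0,0,-1],[0,0,0.004,0,0,0,-1],[0,0,0.005,0,0,0,-1],[0,0,0.006,0,0,0,-1],[0,0,0.007,0,0,0,-1],[0,0,0.008,0,0,0,-1],[0,0,0.0085,0,0,0,-1]],
])

```text
time_s: 17.1
tool_pos: [0.4942, 0.176, 0.0468]
tool_rot: [-0.066, 3.121, 0.001]
force: [0.4, -0.0, -1.4]
width: 0.441
grasp_force: 60.5
```

Request:
apply_moves([
  [[0,0,0.0005,0,0,0,-1],[0,0,0.001,0,0,0,-1],[0,0,0.001,0,0,0,-1]],
])

```text
time_s: 17.4
tool_pos: [0.4943, 0.176, 0.0458]
tool_rot: [-0.066, 3.121, 0.001]
force: [-0.7, 0.0, -0.8]
width: 0.44
grasp_force: 60.5
```

Request:
apply_moves([
  [[0,0,0.0005,0,0,0,-1],[0,0,0.0008,0,0,0,-1],[0,0,0.0008,0,0,0,-1]],
])

```text
time_s: 17.7
tool_pos: [0.4945, 0.1761, 0.0453]
tool_rot: [-0.066, 3.121, 0.001]
force: [0.2, 0.8, 1.4]
width: 0.441
grasp_force: 60.6
```

Request:
apply_moves([
  [[0,0,0.0005,0,0,0,-1],[0,0,0.0005,0,0,0,-1]],
])

```text
time_s: 17.9
tool_pos: [0.4946, 0.1761, 0.0449]
tool_rot: [-0.066, 3.12, 0.001]
force: [-0.8, -0.6, 4.3]
width: 0.441
grasp_force: 60.8
```

It's resting on the block. I'll ease the grip and open gradually.

Request:
apply_moves([
  [[0,0,0,0,0,0,-1],[0,0,0,0,0,0,-1],[0,0,0,0,0,0,-0.1],[0,0,0,0,0,0,-0.05],[0,0,0,0,0,0,0],[0,0,0,0,0,0,0.1],[0,0,0,0,0,0,0.2],[0,0,0,0,0,0,0.4],[0,0,0,0,0,0,0.6]],
], newtons=20)

```text
time_s: 18.8
tool_pos: [0.4943, 0.176, 0.0445]
tool_rot: [-0.066, 3.121, 0.001]
force: [-0.4, -0.9, 0.1]
width: 0.798
grasp_force: 0.0
```

Request:
apply_moves([
  [[0,0,0,0,0,0,0.7],[0,0,-0.005,0,0,0,0.7],[0,0,-0.015,0,0,0,0.7],[0,0,-0.03,0,0,0,0.7],[0,0,-0.05,0,0,0,0.7],[0,0,-0.075,0,0,0,0.7],[0,0,-0.1,0,0,0,0.7],[0,0,-0.12,0,0,0,0.7],[0,0,-0.13,0,0,0,0.7],[0,0,-0.13,0,0,0,0.7]],
])

```text
time_s: 19.8
tool_pos: [0.4929, 0.1763, 0.1766]
tool_rot: [-0.066, 3.117, 0.002]
force: [-0.4, 0.5, -1.1]
width: 0.852
grasp_force: 0.0
```

```bash
python3 - <<'E'
from h import *
look('side','d8'); look('wrist','w5'); st()
W,p=pts('w5'); z=W[...,2]
v,u=np.mgrid[:480,:640]
b=(W[...,0]>.4)&(W[...,0]<.68)&(W[...,1]>.02)&(W[...,1]<.34)
sat=p.max(-1).astype(int)-p.min(-1)
m=b&(abs(z-.066)<.006)&(sat<25)&(p.min(-1)>100)&(abs(W[...,1]-.177)<.04); q=W[m]
r=cv2.minAreaRect(q[:,:2].astype(np.float32)); print('strip',len(q),r,cv2.boxPoints(r).round(4).tolist(),np.linalg.lstsq(np.c_[q[:,:2]-q[:,:2].mean(0),np.ones(len(q))],q[:,2],rcond=None)[0].round(4))
m=b&(abs(z-.062)<.006)&(sat>=25); q=W[m]; r=cv2.minAreaRect(q[:,:2].astype(np.float32)); print('pine',r,cv2.boxPoints(r).round(4).tolist())
a=cv2.imread('pics/w5.png'); c=cv2.resize(cv2.imread('pics/d8.png')[120:300,200:400],(533,480)); cv2.imwrite('pics/c8.png',cv2.resize(np.hstack([a,c]),(800,327)))
E
```

```text
19.9 [0.4914 0.1757 0.1742] [-6.5800e-02  3.1213e+00  4.0000e-04] [-0.2421  0.405  -0.5025] [-0.1926  0.3098 -0.2444  1.9463  0.1057  0.8787  1.1209] 0.8525 0.0
strip 6892 ((0.5414332747459412, 0.17806801199913025), (0.13063913583755493, 0.0400046668946743), 2.405508041381836) [[0.47530001401901245, 0.19529999792575836], [0.47699999809265137, 0.15530000627040863], [0.6075000166893005, 0.1607999950647354], [0.60589998960495, 0.20080000162124634]] [-0.0005  0.0005  0.0667]
pine ((0.5614301562309265, 0.18366500735282898), (0.0960584357380867, 0.2543593943119049), 2.4137487411499023) [[0.5080999732017517, 0.30869999527931213], [0.5188000202178955, 0.05460000038146973], [0.614799976348877, 0.05860000103712082], [0.6040999889373779, 0.31279999017715454]]
```

View pics/c8.png

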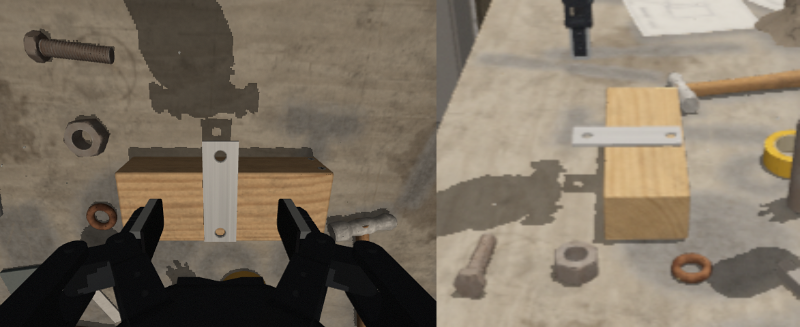

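The strip lies flat across the block, with its near end at (220,142) in the left-hand crop. Its yaw is 2.4° against the block's 2.4°, and the near end projects about 37 mm. The hand is clear of everything.

```bash
python3 -c "
from station import env
print(env.hand_in())"
```

```text
the job is handed in; nothing more can be done
None
```

The strip is lying flat and square across the pine block with its near end projecting about 37 mm over the robot-side edge; I released it and handed the job in at about 20 s. The highest push I read while dragging was 29 N, close to the 30 N limit.

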